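# Step the hob's power dial up four clicks and start it

## Robot

A 6-joint arm with a two-finger parallel gripper is mounted at the origin on the work surface. World frame = base frame: x ahead of the robot, y to its left, z up, the work surface at z = 0. Lengths are in mm, angles in degrees, forces in N, time in s.
With the tool pointing down it reaches from about 300 to 850 mm from the base axis. Payload 4.2 kg.
Tool frame: the origin (TCP) lies between the finger pads; the fingertips stand 8 mm ahead of it and the grasp point (between the pads) lies 11 mm behind it; x points along the fingers, y is the direction in which the jaws open and shut, and the axes are right-handed (so a half turn about x gives the same grasp; the last joint's range is limited). The gripper opens to 91 mm and grips with 3 to 60 N. Pads are 32 mm wide; open, the fingers measure 118 mm over their backs; the gripper's body (76 mm by 178 mm) begins 60 mm behind the grasp point.
Start: joints at [-75.573, 18.312, 89.639, -0, 72.044, -1.146], TCP at [154.371, -553.908, 198.976] pointing down, gripper open.
Joint ranges: [-177.97, 177.97], [-48.28, 115.42], [12.27, 149.76], [-77.06, 257.06], [2.81, 150.46], [-146.56, 146.56]. Speed limits (degrees/s): [147.25, 147.25, 180, 180, 180, 180].

## Interface

Orientations are given as [roll, pitch, yaw] about the fixed x, y, z axes, in that order (R = Rz(yaw) Ry(pitch) Rx(roll)).
In Python, from workcell import env gives the robot as it stands.
- The arm moves only by the tool arm_command, never from a script. Its arguments are lists of equal length, an entry for each row: "slide": the shift along the tool's x, y, z in cm, a list of three; "turn": the turn, a rotation vector about the tool's x, y, z in rad, a list of three; "grip": the closure in counts, from 0 (fully open) to 255 (shut). A call has 1 to 20 rows; each row is the pose to reach, as a shift and turn from the pose commanded when the call began, along the tool's axes at that moment; what a row does not reach only later rows make up. A row lasts 1/12 s, in which the tool goes at most 41.7 mm and 7.16 degrees, less where a joint would pass 70% of its speed; a pose out of reach is approached as far as the arm can. A call with a gripper value outside its range is refused whole. The fingers move at their own pace and stop on an object; "newtons" is the grip in N (left out, the last holds). Time passes only in rows, so rows that repeat a pose let the fingers close. It gives the time, the measured TCP pose, the force and the opening at its end, in the units of the state.
- env.state(): the state, without advancing time (a new reading comes with each control period).
- env.grab_frame(name): name is "scene" or "side" or "wrist"; returns (picture, depth): 384x512x3 uint8, red, green, blue; 384x512 float32, mm along the optical axis (not along the pixel's ray), 0 where there is no reading.
- env.calibration(name): a dict with "K" (3x3 intrinsics, pixels), "k1" (the pictures are not rectified: a ray, as slopes to the right and down, at radius r is drawn at 1 + k1 r^2 times it, then the intrinsics apply), "camera_from_world" (4x4, takes a point from world to camera coordinates); the wrist camera has in their place "T_tool_cam" (4x4, takes a point from camera to tool coordinates, whose origin is the TCP and whose axes are the tool frame's). Camera axes: x right, y up, looking along -z (the intrinsics and any distortion apply to the point x, -y, -z); pixel columns grow to the right and rows downward; lengths in mm; the calibration is good to about 2 mm. A picture is of the moment at which its call begins: read the wrist's pose just before it. calibration takes no time and is no camera call.
- env.job_done(): hands the job in, once; it reports no verdict.
Trained networks look in the newest picture that a camera, given by its name, has taken for a name from the list of things; names that differ only in an ending like _2 or _b are one class to them, and where a whole thing is asked for, a point or a joint stands for the part that bears it (a point fixed in the world has none). Each returns a list of dicts, best first, with "p" (0 to 1); they miss things now and then, are a little off and sometimes report something else, mostly with a low value. They report only what shows in the picture. A call takes as long as a camera call.
- env.search_frame(camera, label): "point" ([x, y, z] in mm, in world coordinates, good to about 4 mm: the middle of the surface that is visible of it).
The state is a dict: "time_s": time; "qpos": joint angles; "qvel": joint speeds; "effort": joint torques, N m; "ee_pos": TCP position; "ee_rot": TCP orientation; "force": force on the tool from outside, world axes, zero at the start; "torque": the same for the moment, N m; "gripper_width": finger opening in mm.
Only numpy, scipy, OpenCV 4.12 (cv2) and the standard library are available. Lean on these libraries where they do the work, as an engineer would, in place of code of your own. Each camera call takes 0.05 s, during which the arm holds its last target.

## Task

The saucepan on the bench-top hob needs more power: with one fingertip against the side of the dial's cross bar, push the power dial clockwise (seen from above) exactly four clicks from wherever it now stands, without gripping it; then press the round start key on the same deck right down and let it spring back. Leave the saucepan, paper mould, jar and brush where they are.

Things in the scene. Friction and masses are not known exactly. Their poses are not given: they have to be found in the camera images.
- hob: Bench-top hob, fixed: steel box 400 mm deep (x), 300 wide (y), 75 high. Origin: centre of its underside; x points to its back, z up. The rear 274 mm of the top is glass, the front 110 mm is a steel control deck 75 mm above the bench. Dial (left, +y) and start key (right, -y) are centred 145 mm in front of the origin, 65 mm to either side. Marks 24 degrees apart round the dial show its 11 stops.
- dial_center (a point): On the dial's upright axis, level with the top of its cross bar (102 mm above the bench). The dial: black disc 60 mm across, its rim bevelled, upper face 84 mm above the bench; across its whole diameter stands an upright bar 56 mm long, 12 mm thick, 18 mm high. Frame turns with the dial: x along the bar to its pointer end (white line), z up.
- dial_tip (a point): Top edge of the pointer end of the dial's bar: 28 mm from dial_center along its x axis; turns with the dial.
- dial (a joint): Dial angle, rad, growing clockwise from above (power up). Stops every 24 degrees (0.4189 rad), from 0 (off) to 4.189 (stop 10, hard end); starts in one of stops 1 to 5. Pushing over the crest half-way between stops takes about 0.09 N m (some 4 N near the bar's end); past the crest it springs into the next stop by itself and stays. At stop 5 the pointer points to the hob's back.
- start_key (a joint): Travel of the start key, m: 0 up, 0.004 fully down (about 4 N); springs back when released.
- key_top (a point): Centre of the start key's flat round top, 84 mm above the bench when up; a plain grey key 24 mm across in a black ring 34 mm across and 3 mm high.
- saucepan: Lidded steel saucepan standing loose on the hob's glass, 176 mm across, 106 mm high over the lid knob, about 0.9 kg, with a straight handle reaching 243 mm from its axis along its own +y, up to 86 mm above its base. Origin: centre of its base. Leave alone.
- mould: Empty brown paper baking mould, 74 mm across, 64 mm high, loose on the bench beside the hob. Origin: centre of its base. Leave alone.
- jar: Closed amber jar, 64 mm across, 85 mm high, loose on the bench beside the hob. Origin: centre of its base. Leave alone.
- brush: Pastry brush about 220 mm long lying loose on the bench beside the hob, handle along its own -x. Leave alone.

How it is judged:
By the outcome, as a careful person would: the job done as asked, in the order asked, and still so for the second after the job is handed in, with the robot touching nothing.
It also fails if it takes over 54 s, if anything falls off the work surface, if the arm or the gripper's body presses on something with over 40 N, if the wrist force passes 120 N, or if a joint passes its speed limit or range.

## Working session

There is one attempt and no reset: what is moved stays moved. The work goes in short steps, Python scripts to look and compute and a tool call to move; the robot and the scene stay as the last step left them, time stands still between calls to the robot, and variables do not carry over. Pictures are saved under pics/ and viewed, and the job is handed in when it is done.

Besides the shell and the picture viewer there is one more tool, called after "Call:" as name(argument=value, ...) on one line, values as JSON. arm_command: Moves the arm, as the interface text tells. Its arguments: {"type":"object","properties":{"slide":{"type":"array","items":{"type":"array","items":{"type":"number"}}},"turn":{"type":"array","items":{"type":"array","items":{"type":"number"}}},"grip":{"type":"array","items":{"type":"number"}},"newtons":{"type":"number"}},"required":["slide","turn","grip"]}

```bash
mkdir -p pics; ls; python3 - <<'E'
from workcell import env
import cv2
for n in ("scene","side","wrist"):
    im,d=env.grab_frame(n); cv2.imwrite(f"pics/{n}0.png",im[:,:,::-1])
    if n!="wrist":
        for l in("hob","dial_center","dial_tip","key_top","saucepan","mould","jar","brush"):
            r=env.search_frame(n,l); print(n,l,[(q["p"],[round(v) for v in q["point"]]) for q in r[:2]])
s=env.state(); print(s)
for n in ("scene","side","wrist"):print(env.calibration(n))
E
```

```text
pics
scene hob [(0.8, [727, 151, 75])]
scene dial_center [(0.8, [546, 204, 84])]
scene dial_tip [(0.61, [544, 205, 84])]
scene key_top [(0.53, [488, 84, 86])]
scene saucepan [(0.95, [714, 102, 154])]
scene mould [(0.74, [404, -53, 54])]
scene jar [(0.65, [535, -107, 79])]
scene brush [(0.83, [706, 304, 17])]
side hob [(0.76, [581, 9, 73])]
side dial_center [(0.79, [532, 195, 84])]
side dial_tip [(0.58, [529, 192, 85])]
side key_top []
side saucepan [(0.57, [667, 32, 150])]
side mould [(0.62, [420, -43, 40])]
side jar [(0.89, [514, -127, 62])]
side brush [(0.26, [480, 84, 81])]
{'time_s': 0.95, 'qpos': array([-7.55724936e+01,  1.83098519e+01,  8.96375502e+01, -5.88612863e-04,
        7.20440344e+01, -1.14807166e+00]), 'qvel': array([ 0.04848463, -0.01117023,  0.01579018,  0.04452031,  0.03517711,
       -0.00665775]), 'effort': array([-1.58587725e-03, -4.12351513e+01, -2.32231736e+01,  7.30198505e-02,
        3.77712655e-02,  2.16236151e-05]), 'ee_pos': array([ 154.37643403, -553.91814031,  199.00631934]), 'ee_rot': array([ 85.11065142,  89.99141823, -79.31358908]), 'force': array([-0
[... 1081 characters left out ...]
356e-01, -6.58193797e-01,  6.26700879e-01,
        -6.26552202e+02],
       [ 0.00000000e+00,  0.00000000e+00,  0.00000000e+00,
         1.00000000e+00]])}
{'K': array([[281.16093575,   0.        , 256.8212591 ],
       [  0.        , 281.16093575, 190.42409653],
       [  0.        ,   0.        ,   1.        ]]), 'k1': -0.06643611196925621, 'T_tool_cam': array([[-7.83342118e-04,  2.86009313e-01, -9.58226518e-01,
        -1.84630275e+02],
       [ 9.99999613e-01, -1.59176963e-04, -8.65002057e-04,
        -5.56601768e-01],
       [-3.99926231e-04, -9.58226825e-01, -2.86009078e-01,
        -8.02010237e+01],
       [ 0.00000000e+00,  0.00000000e+00,  0.00000000e+00,
         1.00000000e+00]])}
```

View pics/scene0.png

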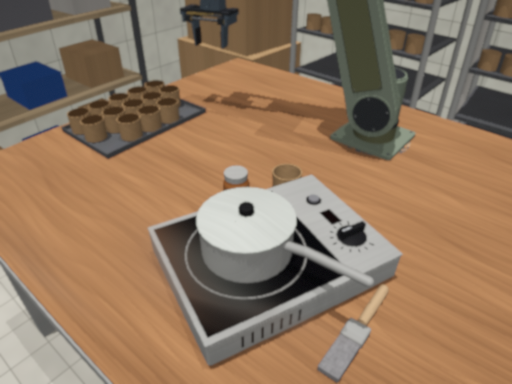

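View pics/side0.png

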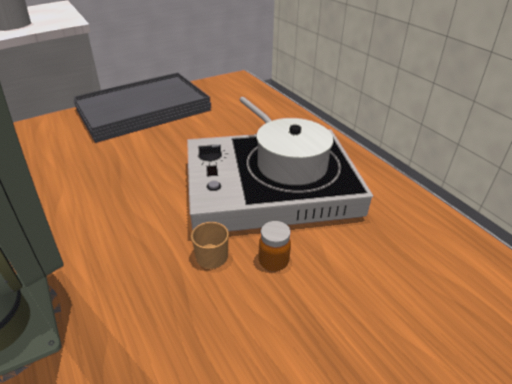

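```bash
cat > h.py <<'E'
import numpy as np
from workcell import env
from scipy.spatial.transform import Rotation as Ro
np.set_printoptions(suppress=True,precision=2)
def pose():
    s=env.state(); return np.array(s["ee_pos"]), Ro.from_euler("xyz",s["ee_rot"],degrees=True), s
def down(psi): # tool x down, tool z horizontal at world angle psi (deg)
    a=np.radians(psi); z=np.array([np.cos(a),np.sin(a),0]); x=np.array([0,0,-1.]); y=np.cross(z,x)
    return Ro.from_matrix(np.column_stack([x,y,z]))
def rel(p1,R1,p0=None,R0=None):
    if p0 is None: p0,R0,_=pose()
    return R0.inv().apply(np.array(p1)-p0)/10,(R0.inv()*R1).as_rotvec()
def wcam(p,R,C): # world from cam
    T=np.array(C["T_tool_cam"]); return p+R.apply(T[:3,3]), R.as_matrix()@T[:3,:3]
E
python3 - <<'E'
from h import *
p,R,s=pose(); print(R.as_matrix())
for psi in (-90,-24,0,20,66): print(psi,rel([515,170,205],down(psi)))
E
```

```text
[[ 0.    0.27 -0.96]
 [-0.   -0.96 -0.27]
 [-1.    0.    0.  ]]
-90 (array([ -0.61, -60.05, -54.18]), array([-1.3,  0. , -0. ]))
-24 (array([ -0.61, -60.05, -54.18]), array([-2.45,  0.  , -0.  ]))
0 (array([ -0.61, -60.05, -54.18]), array([-2.87,  0.  , -0.  ]))
20 (array([ -0.61, -60.05, -54.18]), array([ 3.06, -0.  , -0.  ]))
66 (array([ -0.61, -60.05, -54.18]), array([ 2.26, -0.  , -0.  ]))
```

View pics/wrist0.png

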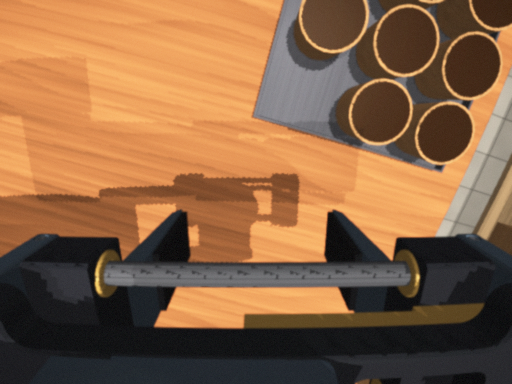

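Call:
arm_command(slide=[[-0.6, -58, -53.6], [-0.6, -58, -53.6], [-0.6, -58, -53.6], [-0.6, -58, -53.6], [-0.6, -58, -53.6], [-0.6, -58, -53.6], [-0.6, -58, -53.6], [-0.6, -58, -53.6], [-0.6, -58, -53.6], [-0.6, -58, -53.6], [-0.6, -58, -53.6], [-0.6, -58, -53.6], [-0.6, -58, -53.6], [-0.6, -58, -53.6], [-0.6, -58, -53.6], [-0.6, -58, -53.6], [-0.6, -58, -53.6], [-0.6, -58, -53.6], [-0.6, -58, -53.6], [-0.6, -58, -53.6]], turn=[[-1.64, 0, 0], [-1.64, 0, 0], [-1.64, 0, 0], [-1.64, 0, 0], [-1.64, 0, 0], [-1.64, 0, 0], [-1.64, 0, 0], [-1.64, 0, 0], [-1.64, 0, 0], [-1.64, 0, 0], [-1.64, 0, 0], [-1.64, 0, 0], [-1.64, 0, 0], [-1.64, 0, 0], [-1.64, 0, 0], [-1.64, 0, 0], [-1.64, 0, 0], [-1.64, 0, 0], [-1.64, 0, 0], [-1.64, 0, 0]], grip=[0, 0, 0, 0, 0, 0, 0, 0, 0, 0, 0, 0, 0, 0, 0, 0, 0, 0, 0, 0])

```text
time_s: 2.62
ee_pos: [518.1, 154.7, 204.5]
ee_rot: [122.4, 89.7, 52.3]
force: [0.0, 0.2, 0.2]
gripper_width: 91.1
```

```bash
cat > look.py <<'E'
from h import *
import cv2,sys,pickle
n=sys.argv[1]
p,R,s=pose(); im,d=env.grab_frame("wrist"); C=env.calibration("wrist")
cv2.imwrite(f"pics/{n}.png",cv2.resize(im[:,:,::-1],None,fx=1.5,fy=1.5,interpolation=cv2.INTER_CUBIC))
pickle.dump((p,R.as_matrix(),im,d,C),open(n+".pkl","wb"))
print(p,R.as_matrix(),s["qpos"],s["time_s"],s["force"],s["gripper_width"])
for l in("dial_center","dial_tip","key_top"):
    print(l,[(q["p"],np.round(q["point"])) for q in env.search_frame("wrist",l)[:2]])
E
python3 look.py w1
```

```text
[518.06 154.67 204.51] [[ 0.    0.94  0.34]
 [ 0.    0.34 -0.94]
 [-1.    0.   -0.  ]] [15.31 14.9  93.72  0.16 71.18 -4.56] 2.6167 [0.05 0.19 0.22] 91.06662195315599
dial_center [(0.95, array([533., 205.,  82.])), (0.47, array([557., 170.,  72.]))]
dial_tip [(0.96, array([535., 201.,  86.]))]
key_top [(0.77, array([484.,  82.,  83.]))]
```

View pics/w1.png

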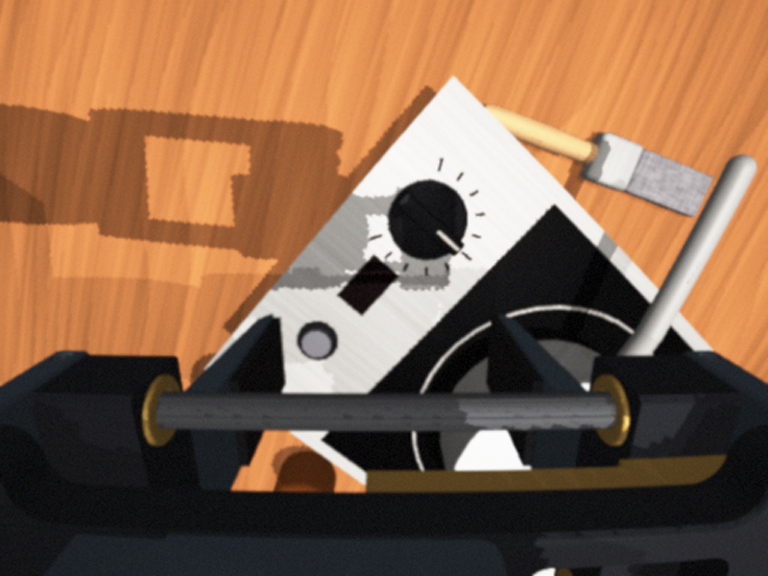

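```bash
cat >> h.py <<'E'
import cv2,pickle
def load(n):
    p,M,im,d,C=pickle.load(open(n+".pkl","rb")); return p,Ro.from_matrix(M),im,d,C
def ray(px,p,R,C):
    K=np.array(C["K"]); xd=np.array([(px[0]-K[0,2])/K[0,0],(px[1]-K[1,2])/K[1,1]]); x=xd.copy()
    for _ in range(20): x=xd/(1+C["k1"]*(x@x))
    o,M=wcam(p,R,C); return o, M@np.array([x[0],-x[1],-1.])
def plane(px,z,p,R,C):
    o,v=ray(px,p,R,C); return o+v*(z-o[2])/v[2]
def proj(X,p,R,C):
    o,M=wcam(p,R,C); c=M.T@(np.array(X)-o); x=np.array([c[0],-c[1]])/-c[2]; x=x*(1+C["k1"]*(x@x))
    K=np.array(C["K"]); return np.array([K[0,0]*x[0]+K[0,2],K[1,1]*x[1]+K[1,2]])
E
python3 - <<'E'
from h import *
p,R,im,d,C=load("w1")
def P(u,v,z): return plane((u/1.5,v/1.5),z,p,R,C)
print("key",P(317,342,84)); print("depth z at key/dial/deck")
for u,v in((317,342),(410,235),(445,200),(300,300),(449,240),(500,160),(740,165)):
    o,r=ray((u/1.5,v/1.5),p,R,C); print(u,v,o+r*d[int(v/1.5),int(u/1.5)])
print("disc",P(428,220,84)); print("tip line",P(440,231,102),P(462,252,102))
print("corners",P(453,77,75))
c=im[100:220,160:340][:,:,::-1]; cv2.imwrite("pics/w1c.png",cv2.resize(c,None,fx=4.4,fy=4.4,interpolation=cv2.INTER_CUBIC))
E
```

```text
key [485.86  84.05  84.  ]
depth z at key/dial/deck
317 342 [485.86  83.85  83.57]
410 235 [524.71 188.19  83.76]
445 200 [539.7  220.32  81.56]
300 300 [462.51 109.29  74.32]
449 240 [549.19 196.62 101.85]
500 160 [568.03 260.58  73.16]
740 165 [677.91 300.46 155.57]
disc [533.06 202.91  84.  ]
tip line [540.98 200.32 102.  ] [560.9 191.9 102. ]
corners [514.74 300.29  75.  ]
```

View pics/w1c.png

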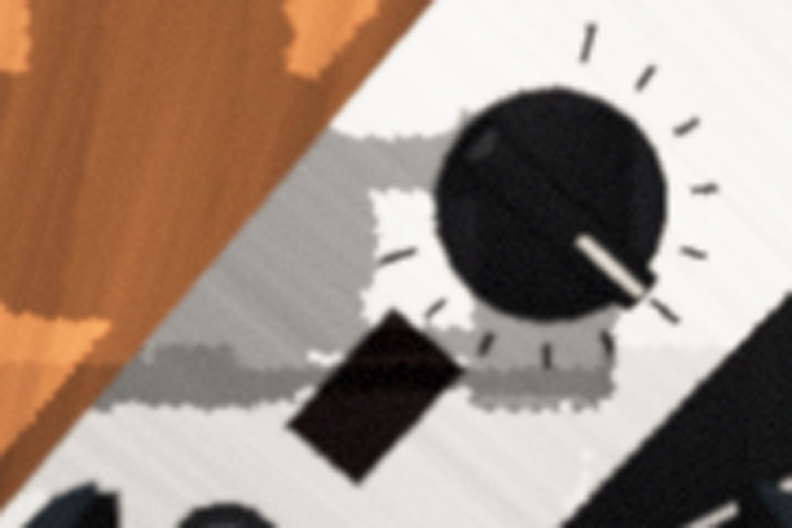

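```bash
cat >> h.py <<'E'
c0=np.array([533.,203.]); th=-22.
def push(beta,z,r=20.,s=19.5,c=None):  # beta: clockwise deg of bar
    c=c0 if c is None else c
    a=np.radians(th-beta); u=-np.array([np.cos(a),np.sin(a)]); t=np.array([-np.sin(a),np.cos(a)])
    q=c+r*u-s*t; return np.array([q[0],q[1],z]), down(th-beta)
E
python3 - <<'E'
from h import *
print(push(-22,204)[0]); print(rel(*push(-22,204)))
E
```

```text
[513.  183.5 204. ]
(array([ 0.07,  1.06, -3.4 ]), array([-1.23, -0.  ,  0.  ]))
```

Call:
arm_command(slide=[[0, 1.06, -3.4], [0, 1.06, -3.4], [0, 1.06, -3.4], [0, 1.06, -3.4], [0, 1.06, -3.4], [0, 1.06, -3.4], [0, 1.06, -3.4], [0, 1.06, -3.4], [0, 1.06, -3.4], [0, 1.06, -3.4], [0, 1.06, -3.4], [0, 1.06, -3.4], [0, 1.06, -3.4], [0, 1.06, -3.4]], turn=[[-1.23, 0, 0], [-1.23, 0, 0], [-1.23, 0, 0], [-1.23, 0, 0], [-1.23, 0, 0], [-1.23, 0, 0], [-1.23, 0, 0], [-1.23, 0, 0], [-1.23, 0, 0], [-1.23, 0, 0], [-1.23, 0, 0], [-1.23, 0, 0], [-1.23, 0, 0], [-1.23, 0, 0]], grip=[255, 255, 255, 255, 255, 255, 255, 255, 255, 255, 255, 255, 255, 255], newtons=20)

```text
time_s: 3.98
ee_pos: [513.5, 183.7, 205.1]
ee_rot: [-17.0, 90.0, -17.1]
force: [0.5, 0.6, 0.2]
gripper_width: 1.7
```

```bash
python3 look.py w2; python3 -c "
from h import *
p,R,im,d,C=load('w2')
for X in ([533,203,102],[485.9,84,84]): print(proj(X,p,R,C)*1.5)
print(rel(*push(-22,99)))
"
```

```text
[513.51 183.74 205.09] [[ 0.  0.  1.]
 [-0.  1. -0.]
 [-1. -0.  0.]] [ 18.48  15.41  92.92  -0.01  71.66 -71.39] 3.9833 [0.55 0.59 0.16] 1.667093903751949
dial_center [(0.84, array([527., 204.,  84.]))]
dial_tip [(0.75, array([529., 203.,  85.]))]
key_top [(0.89, array([483.,  78.,  84.]))]
[411.81 306.56]
[249.86 238.19]
(array([10.59, -0.07, -0.06]), array([-0., -0.,  0.]))
```

View pics/w2.png

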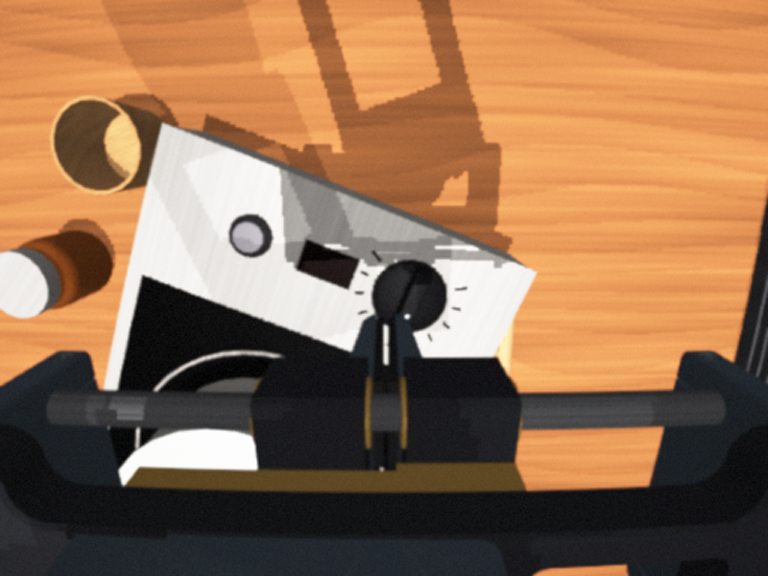

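```bash
python3 - <<'E'
from h import *
p,R,im,d,C=load("w2")
print(proj([533,203,84],p,R,C)*1.5, proj([533,203,78],p,R,C)*1.5)
c=im[150:290,200:340][:,:,::-1]; c=cv2.resize(c,None,fx=4,fy=4,interpolation=cv2.INTER_CUBIC)
c=np.clip(c.astype(float)*1.8+20,0,255).astype(np.uint8); cv2.imwrite("pics/w2c.png",c)
# project tool-frame points of fingertips
for X in ([8,0,-16],[8,9.5,-16],[8,-9.5,-16],[8,13.5,-16],[-30,13.5,-16],[8,0,16]):
    print(X,(proj(p+R.apply(X),p,R,C)-[200,150])*4)
E
```

```text
[410.41 298.71] [409.98 296.27]
[8, 0, -16] [226.36 207.47]
[8, 9.5, -16] [278.86 207.5 ]
[8, -9.5, -16] [173.86 207.43]
[8, 13.5, -16] [300.96 207.51]
[-30, 13.5, -16] [316.72 290.36]
[8, 0, 16] [226.33 367.31]
```

View pics/w2c.png

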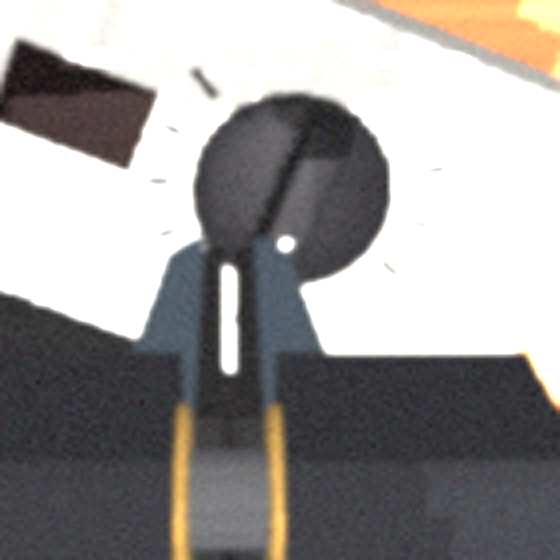

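Call:
arm_command(slide=[[2.5, -0.07, -0.06], [5, -0.07, -0.06], [7.5, -0.07, -0.06], [9.5, -0.07, -0.06], [10.5, -0.07, -0.06], [10.5, -0.07, -0.06], [10.5, -0.07, -0.06]], turn=[[0, 0, 0], [0, 0, 0], [0, 0, 0], [0, 0, 0], [0, 0, 0], [0, 0, 0], [0, 0, 0]], grip=[255, 255, 255, 255, 255, 255, 255])

```text
time_s: 4.77
ee_pos: [513.3, 183.7, 100.2]
ee_rot: [-35.7, 90.0, -35.7]
force: [-0.9, 0.3, -0.1]
gripper_width: 0.3
```

```bash
python3 look.py w3; python3 - <<'E'
from h import *
im,d=env.grab_frame("scene"); c=im[150:290,250:430][:,:,::-1]; cv2.imwrite("pics/s3.png",cv2.resize(c,None,fx=4,fy=4,interpolation=cv2.INTER_CUBIC))
p,R,s=pose()
for b in range(-18,40,3):
    q=rel(*push(b,99,20,16)); print(b,np.round(q[0],2),np.round(q[1],3))
E
```

```text
[513.3  183.73 100.17] [[ 0. -0.  1.]
 [-0.  1.  0.]
 [-1. -0.  0.]] [ 18.49  20.38 101.93  -0.01  57.68 -71.52] 4.7667 [-0.89  0.34 -0.08] 0.3337033061115909
dial_center [(0.64, array([511., 210.,  82.]))]
dial_tip []
key_top [(0.57, array([483.,  77.,  84.]))]
-18 [ 0.22  0.46 -0.19] [ 0.07  0.   -0.  ]
-15 [ 0.22  0.57 -0.26] [ 0.12  0.   -0.  ]
-12 [ 0.22  0.69 -0.33] [ 0.17  0.   -0.  ]
-9 [ 0.22  0.8  -0.39] [ 0.23  0.   -0.  ]
-6 [ 0.22  0.93 -0.45] [ 0.28  0.   -0.  ]
-3 [ 0.22  1.05 -0.49] [ 0.33  0.   -0.  ]
0 [ 0.22  1.18 -0.54] [ 0.38  0.   -0.  ]
3 [ 0.22  1.31 -0.57] [ 0.44  0.   -0.  ]
6 [ 0.22  1.44 -0.6 ] [ 0.49  0.   -0.  ]
9 [ 0.22  1.57 -0.62] [ 0.54  0.   -0.  ]
12 [ 0.22  1.71 -0.63] [ 0.59  0.   -0.  ]
15 [ 0.22  1.84 -0.64] [ 0.65  0.   -0.  ]
18 [ 0.22  1.97 -0.64] [ 0.7  0.  -0. ]
21 [ 0.22  2.11 -0.64] [ 0.75  0.   -0.  ]
24 [ 0.22  2.24 -0.62] [ 0.8  0.  -0. ]
27 [ 0.22  2.37 -0.6 ] [ 0.85  0.   -0.  ]
30 [ 0.22  2.5  -0.57] [ 0.91  0.   -0.  ]
33 [ 0.22  2.63 -0.54] [ 0.96  0.   -0.  ]
36 [ 0.22  2.76 -0.5 ] [ 1.01  0.   -0.  ]
39 [ 0.22  2.89 -0.45] [ 1.06  0.   -0.  ]
```

View pics/s3.png

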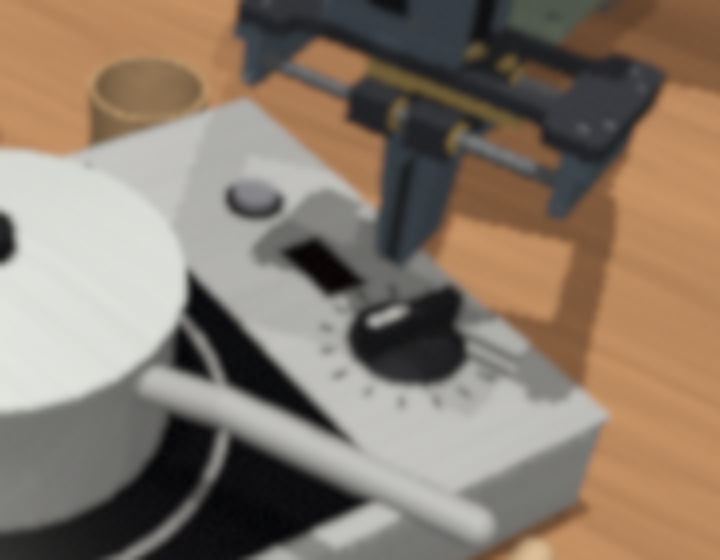

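View pics/w3.png

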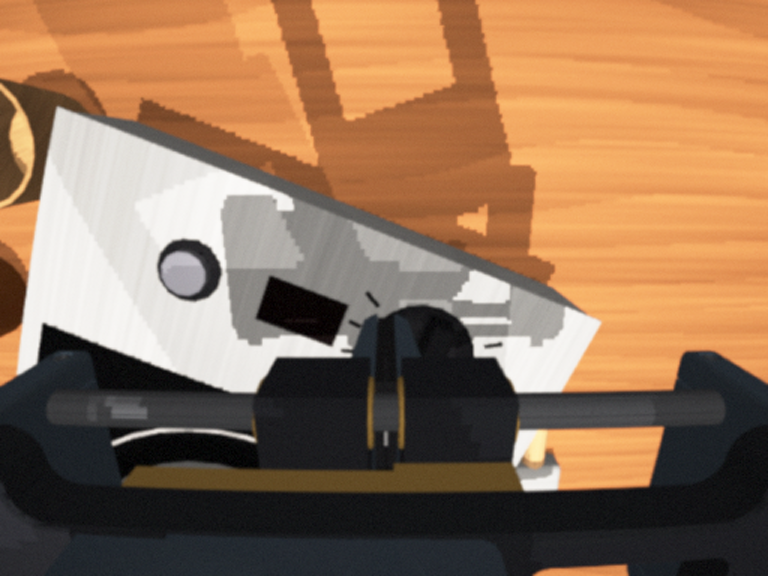

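Call:
arm_command(slide=[[0.2, 0.46, -0.19], [0.2, 0.57, -0.26], [0.2, 0.69, -0.33], [0.2, 0.8, -0.39], [0.2, 0.93, -0.45], [0.2, 1.05, -0.49], [0.2, 1.18, -0.54], [0.2, 1.31, -0.57], [0.2, 1.44, -0.6], [0.2, 1.57, -0.62], [0.2, 1.71, -0.63], [0.2, 1.84, -0.64], [0.2, 1.97, -0.64], [0.2, 1.97, -0.64], [0.2, 1.97, -0.64]], turn=[[0.07, 0, 0], [0.12, 0, 0], [0.17, 0, 0], [0.23, 0, 0], [0.28, 0, 0], [0.33, 0, 0], [0.38, 0, 0], [0.44, 0, 0], [0.49, 0, 0], [0.54, 0, 0], [0.59, 0, 0], [0.65, 0, 0], [0.7, 0, 0], [0.7, 0, 0], [0.7, 0, 0]], grip=[255, 255, 255, 255, 255, 255, 255, 255, 255, 255, 255, 255, 255, 255, 255])

```text
time_s: 6.27
ee_pos: [506.9, 203.4, 98.5]
ee_rot: [54.6, 89.9, 14.6]
force: [0.4, -0.1, 0.5]
gripper_width: 0.6
```

```bash
python3 look.py w4; python3 - <<'E'
from h import *
im,d=env.grab_frame("scene"); c=im[150:290,250:430][:,:,::-1]; cv2.imwrite("pics/s4.png",cv2.resize(c,None,fx=4,fy=4,interpolation=cv2.INTER_CUBIC))
p,R,s=pose()
for b in range(21,76,3):
    q=rel(*push(b,98,20,16)); print(b,np.round(q[0],2),np.round(q[1],3))
E
```

```text
[506.9  203.41  98.51] [[ 0.    0.64  0.77]
 [ 0.    0.77 -0.64]
 [-1.    0.    0.  ]] [ 20.66  20.53 101.98  -0.01  57.43 -29.32] 6.2667 [ 0.36 -0.13  0.45] 0.5690076584100243
dial_center [(0.94, array([524., 221.,  81.]))]
dial_tip [(0.97, array([527., 219.,  87.]))]
key_top [(0.53, array([490.,  78.,  81.]))]
21 [ 0.    0.18 -0.05] [ 0.05  0.   -0.  ]
24 [ 0.    0.29 -0.13] [ 0.1  0.  -0. ]
27 [ 0.    0.41 -0.19] [ 0.16  0.   -0.  ]
30 [ 0.    0.53 -0.26] [ 0.21  0.   -0.  ]
33 [ 0.    0.65 -0.32] [ 0.26  0.   -0.  ]
36 [ 0.    0.77 -0.37] [ 0.31  0.   -0.  ]
39 [ 0.    0.9  -0.41] [ 0.36  0.   -0.  ]
42 [ 0.    1.03 -0.45] [ 0.42  0.   -0.  ]
45 [ 0.    1.16 -0.48] [ 0.47  0.   -0.  ]
48 [ 0.    1.29 -0.5 ] [ 0.52  0.   -0.  ]
51 [ 0.    1.42 -0.52] [ 0.57  0.   -0.  ]
54 [ 0.    1.56 -0.53] [ 0.63  0.   -0.  ]
57 [ 0.    1.69 -0.53] [ 0.68  0.   -0.  ]
60 [ 0.    1.83 -0.53] [ 0.73  0.   -0.  ]
63 [ 0.    1.96 -0.52] [ 0.78  0.   -0.  ]
66 [ 0.    2.09 -0.5 ] [ 0.84  0.   -0.  ]
69 [ 0.    2.22 -0.47] [ 0.89  0.   -0.  ]
72 [ 0.    2.35 -0.44] [ 0.94  0.   -0.  ]
75 [ 0.    2.48 -0.4 ] [ 0.99  0.   -0.  ]
```

View pics/s4.png

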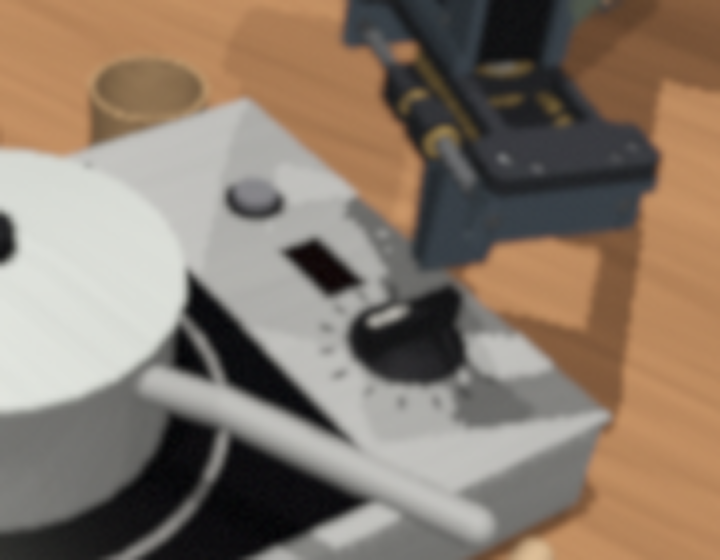

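View pics/w4.png

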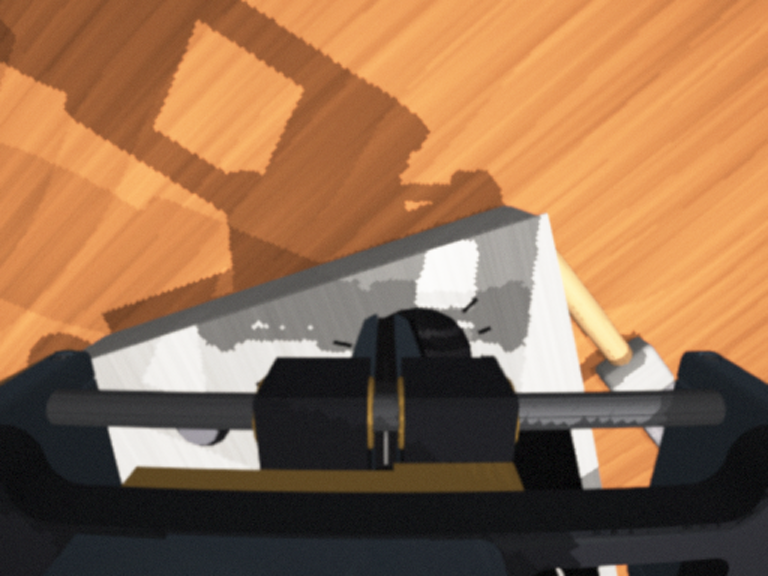

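```bash
cat >> h.py <<'E'
def sproj(X,n="scene"):
    C=env.calibration(n); T=np.array(C["camera_from_world"]); c=T[:3,:3]@np.array(X,float)+T[:3,3]
    x=np.array([c[0],-c[1]])/-c[2]; x=x*(1+C["k1"]*(x@x)); K=np.array(C["K"]); return np.array([K[0,0]*x[0]+K[0,2],K[1,1]*x[1]+K[1,2]])
E
python3 - <<'E'
from h import *
p,R,s=pose()
f=lambda X:(sproj(X)-[250,150])*4
print("tip",f(p+R.apply([8,0,0])))
for y in(-10,10):
  for z in (-10,10): print(y,z,f(p+R.apply([8,y,z])))
print("dialc",f([533,203,102]),f([533,203,84]),"bar front",f([533-26,203+10.5,102]),"bar tip",f([533+26,203-10.5,102]),"key",f([485.9,84,84]))
im,d=env.grab_frame("side");c=im[100:220,160:300][:,:,::-1]; cv2.imwrite("pics/si4.png",cv2.resize(c,None,fx=5,fy=5,interpolation=cv2.INTER_CUBIC))
g=lambda X:(sproj(X,"side")-[160,100])*5
print("side tip",g(p+R.apply([8,0,0])),g([533,203,102]),g([533-26,203+10.5,102]),g([533+26,203-10.5,102]),g([485.9,84,84]))
E
```

```text
tip [439.05 294.09]
-10 -10 [450.12 278.7 ]
-10 10 [412.75 283.41]
10 -10 [465.71 304.91]
10 10 [427.69 309.85]
dialc [416.89 303.25] [411.15 330.8 ] bar front [461.52 284.92] bar tip [370.82 322.12] key [258.71 189.77]
side tip [194.41 261.44] [241.6  226.51] [184.46 230.87] [298.4  222.23] [263.22 411.3 ]
```

View pics/si4.png

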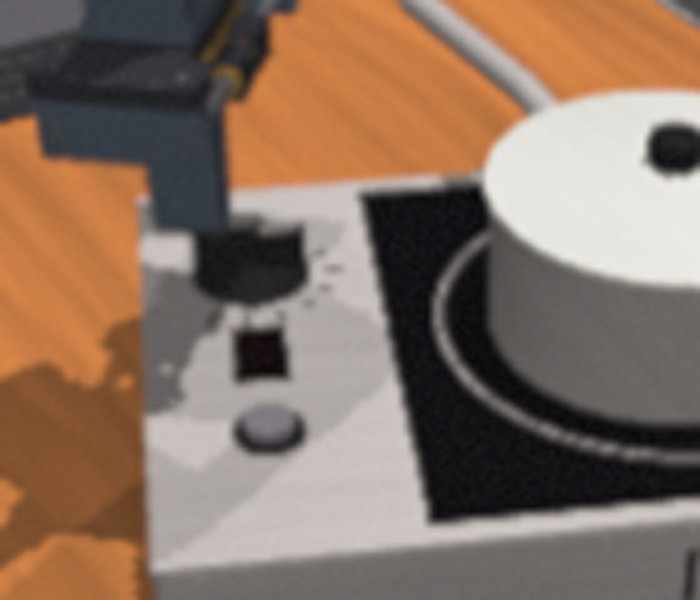

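```bash
cat > tipz.py <<'E'
from h import *
import sys
p,R,s=pose(); print(p)
for n in("scene","side"):
    im,d=env.grab_frame(n); C=env.calibration(n); K=np.array(C["K"]);T=np.array(C["camera_from_world"])
    v,u=np.mgrid[0:384,0:512].astype(float); x=np.stack([(u-K[0,2])/K[0,0],(v-K[1,2])/K[1,1]],-1);y=x.copy()
    for _ in range(10): y=x/(1+C["k1"]*(y**2).sum(-1,keepdims=True))
    P=np.stack([y[...,0]*d,-y[...,1]*d,-d],-1); W=(P-T[:3,3])@T[:3,:3]
    t=R.inv().apply((W-p).reshape(-1,3)); ok=(d.ravel()>0)&(abs(t[:,1])<35)&(abs(t[:,2])<30)&(W.reshape(-1,3)[:,2]>92)&(t[:,0]>-70)
    q=t[ok]; print(n,len(q))
    for a in range(-60,20,5):
        m=q[(q[:,0]>=a)&(q[:,0]<a+5)]
        if len(m): print(a,len(m),m.min(0)[1:],m.max(0)[1:])
E
python3 tipz.py
```

```text
[506.63 203.22  97.98]
scene 428
-60 31 [-12.52   3.65] [13.63 20.  ]
-55 26 [-8.11  3.58] [13.36 19.3 ]
-50 32 [-6.67  4.05] [13.19 19.47]
-45 23 [-4.26  2.83] [12.01 19.23]
-40 22 [-5.07  1.45] [11.99 19.52]
-35 28 [-7.96 -0.81] [11.41 19.26]
-30 40 [ -8.94 -15.23] [11.76 19.36]
-25 39 [ -3.19 -16.51] [11.6  19.31]
-20 20 [ -5.2  -14.69] [ 9.16 19.61]
-15 1 [6.23 3.98] [6.23 3.98]
-10 5 [12.83  2.87] [21.01 22.59]
-5 81 [ 4.22 -4.55] [24.98 29.69]
0 25 [16.02 -0.84] [26.45 29.69]
5 3 [13.57 -2.96] [21.71 19.1 ]
side 288
-60 6 [-11.08  14.54] [ 4.56 17.54]
-55 9 [-13.24 -10.49] [ 6.37 17.04]
-50 28 [-15.15 -15.22] [ 3.69 16.55]
-45 29 [-14.74 -14.21] [ 3.57 17.07]
-40 23 [-13.48 -14.81] [ 9.37 16.89]
-35 31 [-12.84 -15.74] [ 4.58 17.4 ]
-30 26 [-13.16 -16.32] [ 6.56 16.95]
-25 28 [-11.4  -16.45] [ 4.29 16.98]
-20 17 [-10.72 -16.84] [ 3.99 16.89]
-15 2 [ -5.31 -13.76] [ 5.88 15.55]
-10 9 [3.49 0.44] [17.59 29.54]
-5 38 [ 5.1 -4.2] [25.52 29.71]
0 26 [ 2.66 -3.3 ] [16.68 29.27]
5 4 [2.92 2.23] [11.18 28.04]
```

```bash
python3 - <<'E'
from h import *
for z in(98,76):
    q=rel(*push(-24,z,20,21)); print(np.round(q[0],2),np.round(q[1],3))
E
```

```text
[-0.01 -1.22  1.96] [-0.73  0.    0.  ]
[ 2.19 -1.22  1.96] [-0.73  0.    0.  ]
```

Call:
arm_command(slide=[[-0.3, -1.22, 1.96], [-0.3, -1.22, 1.96], [-0.3, -1.22, 1.96], [-0.3, -1.22, 1.96], [-0.3, -1.22, 1.96], [-0.3, -1.22, 1.96], [-0.3, -1.22, 1.96], [0.5, -1.22, 1.96], [1.3, -1.22, 1.96], [1.8, -1.22, 1.96], [2.1, -1.22, 1.96], [2.1, -1.22, 1.96], [2.1, -1.22, 1.96]], turn=[[-0.12, 0, 0], [-0.24, 0, 0], [-0.36, 0, 0], [-0.48, 0, 0], [-0.6, 0, 0], [-0.73, 0, 0], [-0.73, 0, 0], [-0.73, 0, 0], [-0.73, 0, 0], [-0.73, 0, 0], [-0.73, 0, 0], [-0.73, 0, 0], [-0.73, 0, 0]], grip=[255, 255, 255, 255, 255, 255, 255, 255, 255, 255, 255, 255, 255])

```text
time_s: 7.75
ee_pos: [513.6, 181.3, 76.5]
ee_rot: [-155.2, 90.0, -153.5]
force: [0.3, -0.1, -0.7]
gripper_width: 0.4
```

```bash
python3 tipz.py; python3 - <<'E'
from h import *
im,d=env.grab_frame("scene"); c=im[150:290,250:430][:,:,::-1]; cv2.imwrite("pics/s5.png",cv2.resize(c,None,fx=4,fy=4,interpolation=cv2.INTER_CUBIC))
p,R,s=pose();print(s["force"],s["time_s"])
for b in range(-18,40,3):
    q=rel(*push(b,76,20,17)); print(b,np.round(q[0],2),np.round(q[1],2))
E
```

```text
[513.63 181.27  76.54]
scene 427
-60 32 [-12.92 -13.25] [11.7  18.67]
-55 34 [-11.76 -14.66] [11.42 19.05]
-50 30 [-11.05 -13.64] [10.85 18.45]
-45 31 [ -9.5 -13.3] [11.07 19.31]
-40 30 [ -8.37 -12.55] [11.61 19.08]
-35 28 [ -8.31 -12.28] [ 9.67 18.89]
-30 65 [ -7.24 -14.05] [33.75 29.06]
-25 80 [ -9.03 -14.1 ] [34.66 29.1 ]
-20 28 [-6.9   3.96] [34.01 27.47]
side 225
-60 11 [-11.31 -18.99] [  9.41 -12.96]
-55 14 [-12.4  -18.81] [ 10.05 -10.09]
-50 21 [-14.17 -18.15] [ 7.36 12.2 ]
-45 26 [-12.39 -18.58] [ 7.17 15.13]
-40 27 [-13.11 -18.43] [11.28 14.51]
-35 30 [-11.5  -18.31] [ 9.48 15.54]
-30 29 [-11.67 -17.8 ] [11.89 28.15]
-25 26 [-10.47 -17.84] [10.45 30.  ]
-20 19 [ -8.32 -18.5 ] [11.08 29.94]
[0.21 0.56 0.51] 7.9
-18 [ 0.12  0.61 -0.19] [ 0.1  0.  -0. ]
-15 [ 0.12  0.72 -0.27] [ 0.15  0.   -0.  ]
-12 [ 0.12  0.84 -0.34] [ 0.2  0.  -0. ]
-9 [ 0.12  0.96 -0.4 ] [ 0.26  0.   -0.  ]
-6 [ 0.12  1.09 -0.46] [ 0.31  0.   -0.  ]
-3 [ 0.12  1.22 -0.51] [ 0.36  0.   -0.  ]
0 [ 0.12  1.35 -0.55] [ 0.41  0.   -0.  ]
3 [ 0.12  1.48 -0.59] [ 0.47  0.   -0.  ]
6 [ 0.12  1.62 -0.62] [ 0.52  0.   -0.  ]
9 [ 0.12  1.75 -0.64] [ 0.57  0.   -0.  ]
12 [ 0.12  1.89 -0.65] [ 0.62  0.   -0.  ]
15 [ 0.12  2.03 -0.66] [ 0.68  0.   -0.  ]
18 [ 0.12  2.16 -0.66] [ 0.73  0.   -0.  ]
21 [ 0.12  2.3  -0.65] [ 0.78  0.   -0.  ]
24 [ 0.12  2.44 -0.64] [ 0.83  0.   -0.  ]
27 [ 0.12  2.57 -0.62] [ 0.89  0.   -0.  ]
30 [ 0.12  2.71 -0.59] [ 0.94  0.   -0.  ]
33 [ 0.12  2.84 -0.55] [ 0.99  0.   -0.  ]
36 [ 0.12  2.97 -0.51] [ 1.04  0.   -0.  ]
39 [ 0.12  3.1  -0.46] [ 1.09  0.   -0.  ]
```

View pics/s5.png

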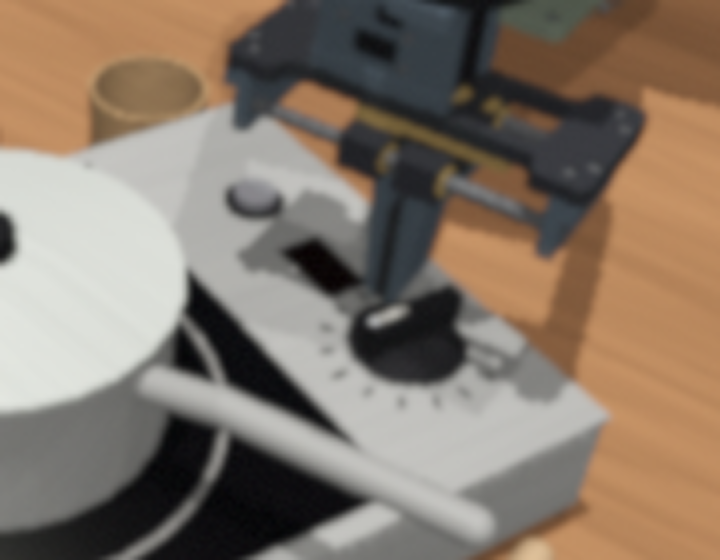

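Call:
arm_command(slide=[[0.15, 0.61, -0.19], [0.15, 0.72, -0.27], [0.15, 0.84, -0.34], [0.15, 0.96, -0.4], [0.15, 1.09, -0.46], [0.15, 1.22, -0.51], [0.15, 1.35, -0.55], [0.15, 1.48, -0.59], [0.15, 1.62, -0.62], [0.15, 1.75, -0.64], [0.15, 1.89, -0.65], [0.15, 2.03, -0.66], [0.15, 2.16, -0.66], [0.15, 2.16, -0.66]], turn=[[0.1, 0, 0], [0.15, 0, 0], [0.2, 0, 0], [0.26, 0, 0], [0.31, 0, 0], [0.36, 0, 0], [0.41, 0, 0], [0.47, 0, 0], [0.52, 0, 0], [0.57, 0, 0], [0.62, 0, 0], [0.68, 0, 0], [0.73, 0, 0], [0.73, 0, 0]], grip=[255, 255, 255, 255, 255, 255, 255, 255, 255, 255, 255, 255, 255, 255])

```text
time_s: 9.07
ee_pos: [506.7, 202.9, 75.8]
ee_rot: [59.3, 90.0, 19.1]
force: [0.3, -0.8, 0.1]
gripper_width: 0.3
```

```bash
cat > sc.py <<'E'
from h import *
import sys
im,d=env.grab_frame("scene"); c=im[150:290,250:430][:,:,::-1]; cv2.imwrite(f"pics/{sys.argv[1]}.png",cv2.resize(c,None,fx=4,fy=4,interpolation=cv2.INTER_CUBIC))
p,R,s=pose();print(p,s["force"],s["torque"],s["time_s"])
for b in range(*map(int,sys.argv[2:5])):
    q=rel(*push(b,76,20,17)); print(b,np.round(q[0],2),np.round(q[1],2))
E
python3 sc.py s6 15 76 3
```

```text
[506.7  202.82  75.7 ] [-0.04  0.45 -0.16] [ 0.06 -0.15 -0.04] 9.1167
15 [-0.03 -0.1   0.1 ] [-0.05  0.   -0.  ]
18 [-0.03  0.    0.  ] [-0.  0. -0.]
21 [-0.03  0.11 -0.08] [ 0.05  0.   -0.  ]
24 [-0.03  0.22 -0.16] [ 0.1  0.  -0. ]
27 [-0.03  0.34 -0.24] [ 0.16  0.   -0.  ]
30 [-0.03  0.46 -0.31] [ 0.21  0.   -0.  ]
33 [-0.03  0.58 -0.37] [ 0.26  0.   -0.  ]
36 [-0.03  0.71 -0.42] [ 0.31  0.   -0.  ]
39 [-0.03  0.83 -0.47] [ 0.37  0.   -0.  ]
42 [-0.03  0.96 -0.52] [ 0.42  0.   -0.  ]
45 [-0.03  1.1  -0.55] [ 0.47  0.   -0.  ]
48 [-0.03  1.23 -0.58] [ 0.52  0.   -0.  ]
51 [-0.03  1.37 -0.6 ] [ 0.58  0.   -0.  ]
54 [-0.03  1.5  -0.61] [ 0.63  0.   -0.  ]
57 [-0.03  1.64 -0.62] [ 0.68  0.   -0.  ]
60 [-0.03  1.78 -0.62] [ 0.73  0.   -0.  ]
63 [-0.03  1.92 -0.61] [ 0.78  0.   -0.  ]
66 [-0.03  2.05 -0.6 ] [ 0.84  0.   -0.  ]
69 [-0.03  2.19 -0.58] [ 0.89  0.   -0.  ]
72 [-0.03  2.32 -0.55] [ 0.94  0.   -0.  ]
75 [-0.03  2.46 -0.51] [ 0.99  0.   -0.  ]
```

View pics/s6.png

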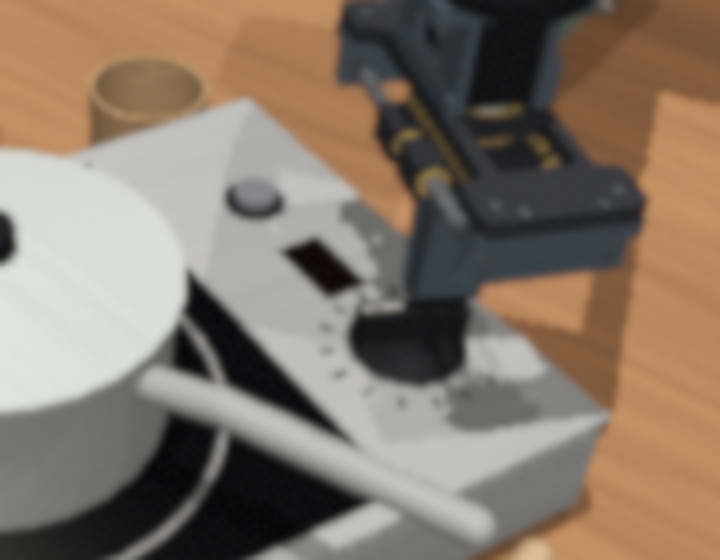

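Call:
arm_command(slide=[[0, 0.11, -0.08], [0, 0.22, -0.16], [0, 0.34, -0.24], [0, 0.46, -0.31], [0, 0.58, -0.37], [0, 0.71, -0.42], [0, 0.83, -0.47], [0, 0.96, -0.52], [0, 1.1, -0.55], [0, 1.23, -0.58], [0, 1.37, -0.6], [0, 1.5, -0.61], [0, 1.64, -0.62], [0, 1.78, -0.62], [0, 1.92, -0.61], [0, 2.05, -0.6], [0, 2.05, -0.6]], turn=[[0.05, 0, 0], [0.1, 0, 0], [0.16, 0, 0], [0.21, 0, 0], [0.26, 0, 0], [0.31, 0, 0], [0.37, 0, 0], [0.42, 0, 0], [0.47, 0, 0], [0.52, 0, 0], [0.58, 0, 0], [0.63, 0, 0], [0.68, 0, 0], [0.73, 0, 0], [0.78, 0, 0], [0.84, 0, 0], [0.84, 0, 0]], grip=[255, 255, 255, 255, 255, 255, 255, 255, 255, 255, 255, 255, 255, 255, 255, 255, 255])

```text
time_s: 10.53
ee_pos: [514.2, 222.1, 75.4]
ee_rot: [-71.8, 89.9, -160.0]
force: [-2.9, -1.1, 1.2]
gripper_width: 0.6
```

```bash
python3 sc.py s7 66 97 3;python3 look.py w7
```

```text
[514.43 222.06  75.44] [-2.96  0.66  1.65] [-0.11  0.29  0.01] 10.5833
66 [-0.06  0.09 -0.03] [-0.  0.  0.]
69 [-0.06  0.2  -0.12] [0.05 0.   0.  ]
72 [-0.06  0.31 -0.2 ] [0.1 0.  0. ]
75 [-0.06  0.42 -0.27] [0.16 0.   0.  ]
78 [-0.06  0.54 -0.34] [0.21 0.   0.  ]
81 [-0.06  0.66 -0.4 ] [0.26 0.   0.  ]
84 [-0.06  0.79 -0.46] [0.31 0.   0.  ]
87 [-0.06  0.92 -0.51] [0.36 0.   0.  ]
90 [-0.06  1.05 -0.55] [0.42 0.   0.  ]
93 [-0.06  1.18 -0.59] [0.47 0.   0.  ]
96 [-0.06  1.32 -0.61] [0.52 0.   0.  ]
[514.43 222.06  75.44] [[-0.    1.    0.03]
 [-0.    0.03 -1.  ]
 [-1.   -0.    0.  ]] [ 22.17  23.13 101.63   0.    55.32  20.27] 10.5833 [-2.96  0.66  1.65] 0.5768201890600765
dial_center [(0.81, array([540., 227.,  81.]))]
dial_tip [(0.64, array([541., 227.,  84.]))]
key_top []
```

View pics/s7.png

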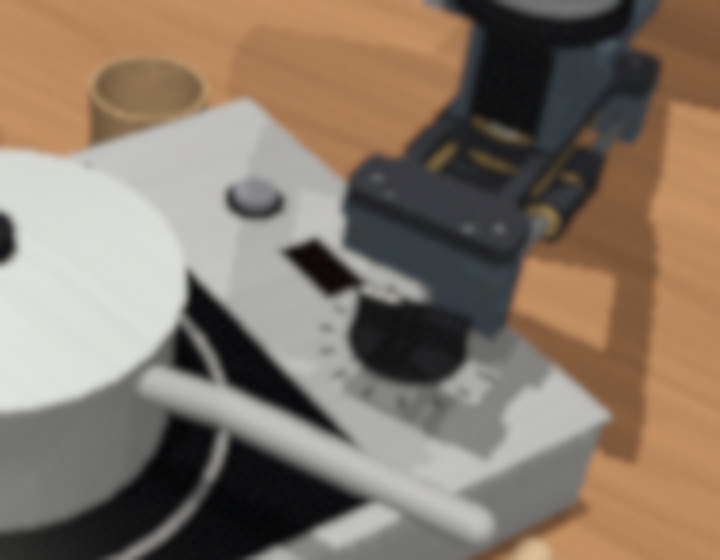

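View pics/w7.png

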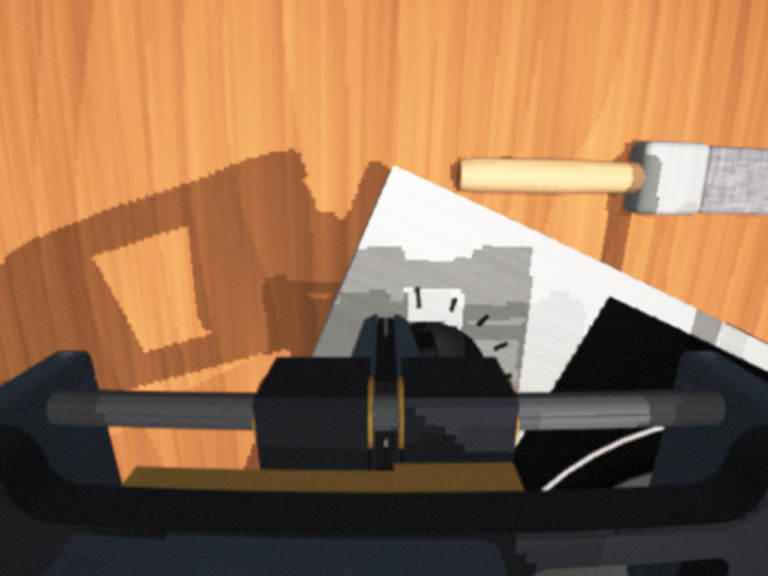

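Call:
arm_command(slide=[[0, 0.11, -0.08], [0, 0.22, -0.16], [0, 0.34, -0.24], [0, 0.34, -0.24]], turn=[[0.05, 0, 0], [0.1, 0, 0], [0.16, 0, 0], [0.16, 0, 0]], grip=[255, 255, 255, 255])

```text
time_s: 11.12
ee_pos: [519.4, 225.1, 75.5]
ee_rot: [112.6, 89.9, 15.2]
force: [0.1, 0.1, 0.5]
gripper_width: 0.5
```

```bash
python3 sc.py s8 72 78 3; python3 - <<'E'
from h import *
im,d=env.grab_frame("side");c=im[100:220,160:300][:,:,::-1]; cv2.imwrite("pics/si8.png",cv2.resize(c,None,fx=5,fy=5,interpolation=cv2.INTER_CUBIC))
E
```

```text
[519.07 224.91  75.51] [-0.47  0.26 -0.43] [-0.01 -0.11 -0.04] 11.1667
72 [-0.05 -0.15  0.1 ] [-0.06 -0.   -0.  ]
75 [-0.05 -0.05  0.01] [-0.01 -0.   -0.  ]
```

View pics/s8.png

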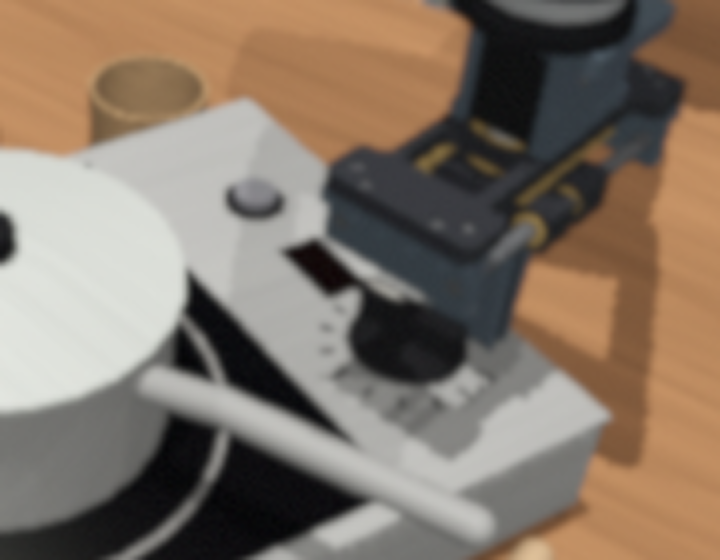

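View pics/si8.png

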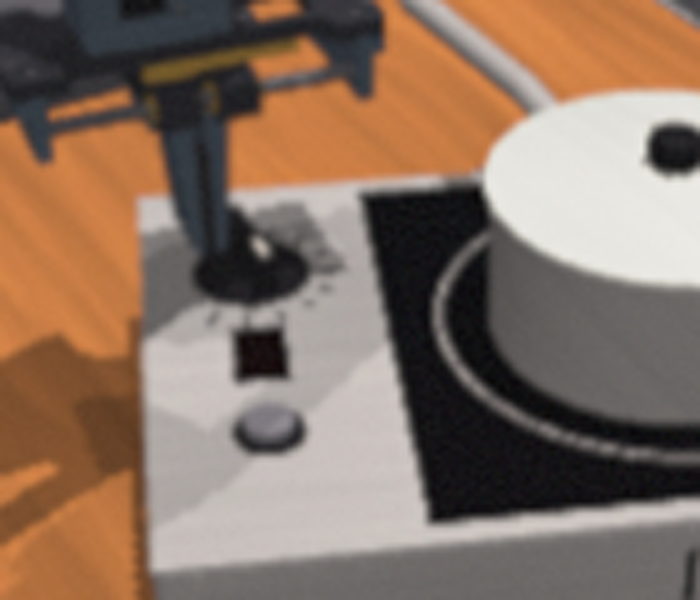

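```bash
python3 - <<'E'
from h import *
g=lambda X,n,o,k:(sproj(X,n)-o)*k
print("key",g([485.9,84,84],"side",[160,100],5),"obs ~(268,425)")
for b in(48,72,96,120):
    a=np.radians(th-b)
    for r in (14,28): print(b,r,g([533+r*np.cos(a),203+r*np.sin(a),102],"side",[160,100],5),g([533+r*np.cos(a),203+r*np.sin(a),102],"scene",[250,150],4))
E
```

```text
key [263.22 411.3 ] obs ~(268,425)
48 14 [262.02 236.18] [387.98 296.76]
48 28 [282.77 246.02] [359.28 290.33]
72 14 [252.07 240.12] [392.37 289.96]
72 28 [262.78 254.03] [368.27 276.92]
96 14 [240.25 241.69] [400.9  285.49]
96 28 [238.88 257.25] [385.3  268.18]
120 14 [228.66 240.61] [412.12 284.07]
120 28 [215.44 255.04] [407.46 265.42]
```

Call:
arm_command(slide=[[0, 0.11, -0.08], [0, 0.22, -0.16], [0, 0.34, -0.24], [0, 0.46, -0.31], [0, 0.58, -0.37], [0, 0.71, -0.42], [0, 0.83, -0.47], [0, 0.83, -0.47]], turn=[[0.05, 0, 0], [0.1, 0, 0], [0.16, 0, 0], [0.21, 0, 0], [0.26, 0, 0], [0.31, 0, 0], [0.37, 0, 0], [0.37, 0, 0]], grip=[255, 255, 255, 255, 255, 255, 255, 255])

```text
time_s: 11.88
ee_pos: [527.6, 228.4, 75.5]
ee_rot: [127.3, 90.0, 8.7]
force: [1.2, -0.1, 0.1]
gripper_width: 0.5
```

```bash
python3 sc.py s9 90 103 3; python3 - <<'E'
from h import *
im,d=env.grab_frame("side");c=im[100:220,160:300][:,:,::-1]; cv2.imwrite("pics/si9.png",cv2.resize(c,None,fx=5,fy=5,interpolation=cv2.INTER_CUBIC))
E
```

```text
[527.46 228.37  75.43] [-0.08  0.24  0.86] [-0.   -0.07 -0.04] 11.9333
90 [-0.06 -0.22  0.17] [-0.11 -0.   -0.  ]
93 [-0.06 -0.12  0.07] [-0.06 -0.   -0.  ]
96 [-0.06 -0.02 -0.02] [-0.01 -0.   -0.  ]
99 [-0.06  0.09 -0.11] [ 0.04 -0.   -0.  ]
102 [-0.06  0.2  -0.19] [ 0.1 -0.  -0. ]
```

View pics/si9.png

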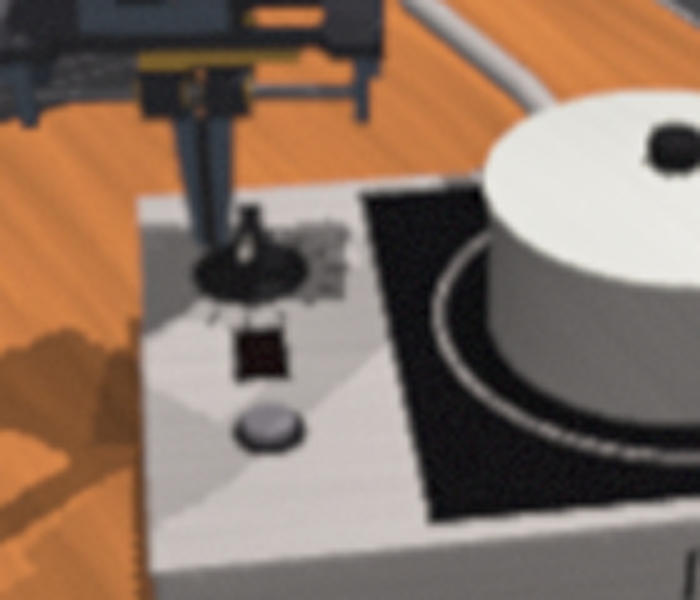

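Call:
arm_command(slide=[[0, -0.6, 0], [0, -0.6, 0], [-3, -0.6, 0], [-6, -0.6, 0], [-10, -0.6, 1], [-13, 0, 3], [-13, 1, 6], [-13, 1, 8], [-13, 1, 8], [-13, 1, 8]], turn=[[0, 0, 0], [0, 0, 0], [0, 0, 0], [0, 0, 0], [0, 0, 0], [0, 0, 0], [0, 0, 0], [0, 0, 0], [0, 0, 0], [0, 0, 0]], grip=[255, 255, 255, 255, 255, 255, 255, 255, 255, 255])

```text
time_s: 12.82
ee_pos: [497.4, 152.9, 205.8]
ee_rot: [152.8, 90.0, 34.2]
force: [-0.2, 0.3, -0.2]
gripper_width: 0.6
```

```bash
python3 look.py w10; python3 -c "
from h import *
p,R,im,d,C=load('w10')
for X in ([533,203,102],[533,203,84],[485.9,84,84]): print(proj(X,p,R,C)*1.5)
for b in (72,96,120):
    a=np.radians(th-b); print(b,[proj([533+r*np.cos(a),203+r*np.sin(a),102],p,R,C)*1.5 for r in (14,28)])
"
```

```text
[497.37 152.9  205.8 ] [[ 0.    0.88 -0.48]
 [ 0.   -0.48 -0.88]
 [-1.    0.   -0.  ]] [15.81 13.1  96.    0.02 70.86 44.44] 12.8167 [-0.17  0.33 -0.23] 0.6010266967814786
dial_center [(0.78, array([534., 206.,  83.]))]
dial_tip [(0.78, array([536., 199.,  84.]))]
key_top []
[397.36 190.92]
[396.65 189.17]
[415.03 352.12]
72 [array([405.81, 209.98]), array([414.05, 228.62])]
96 [array([397.43, 211.85]), array([397.49, 232.28])]
120 [array([389.04, 210.15]), array([380.9 , 228.96])]
```

View pics/w10.png

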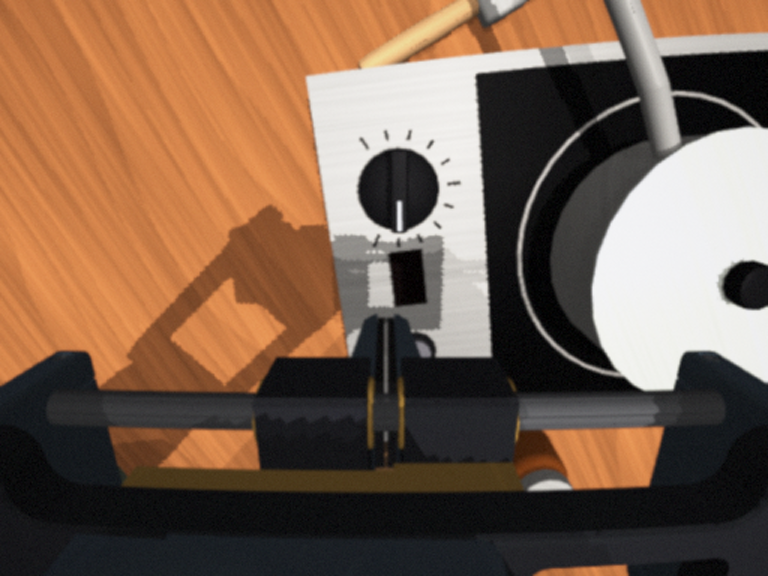

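```bash
python3 - <<'E'
from h import *
P=lambda n,u,v,z:plane((u/1.5,v/1.5),z,*[load(n)[i] for i in(0,1,4)])
print("knob",P("w10",748,285,181),"key w2",P("w2",249,236,84),"key w3",P("w3",187,270,84))
p,R,s=pose()
for n in("scene","side"):
    im,d=env.grab_frame(n); C=env.calibration(n); K=np.array(C["K"]);T=np.array(C["camera_from_world"])
    v,u=np.mgrid[0:384,0:512].astype(float); x=np.stack([(u-K[0,2])/K[0,0],(v-K[1,2])/K[1,1]],-1);y=x.copy()
    for _ in range(10): y=x/(1+C["k1"]*(y**2).sum(-1,keepdims=True))
    W=(np.stack([y[...,0]*d,-y[...,1]*d,-d],-1)-T[:3,3])@T[:3,:3]
    t=R.inv().apply((W-p).reshape(-1,3)); ok=(d.ravel()>0)&(abs(t[:,1])<110)&(abs(t[:,2])<50)&(W.reshape(-1,3)[:,2]>188)
    q=t[ok]
    for lo,hi in((-110,-60),(-60,-25),(-25,25),(25,60),(60,110)):
        m=q[(q[:,1]>lo)&(q[:,1]<hi)]
        if len(m): print(n,lo,hi,np.sort(m[:,0])[-6:])
for a in(-22,-50): print(a,rel([485.5,84,95],down(a)))
E
```

```text
knob [680.18  74.36 181.  ] key w2 [484.27  83.51  84.  ] key w3 [483.04  84.94  84.  ]
scene -110 -60 [-93.98 -93.89 -93.85 -93.74 -93.56 -93.29]
scene -60 -25 [-105.49 -105.37 -104.79 -104.36 -104.28 -103.32]
scene -25 25 [-15.85 -15.82 -15.8  -15.51 -15.35 -15.07]
scene 25 60 [-91.49 -91.49 -91.47 -90.8  -90.46 -90.21]
scene 60 110 [-94.63 -94.47 -94.46 -94.23 -93.99 -93.57]
side -110 -60 [-94.55 -94.47 -94.27 -93.8  -93.7  -93.34]
side -60 -25 [-102.74 -102.7  -102.19 -100.81  -98.9   -97.8 ]
side -25 25 [-16.04 -15.04 -14.79 -14.7  -14.13 -14.11]
side 25 60 [-98.58 -97.37 -94.23 -94.02 -92.32 -90.66]
side 60 110 [-97.24 -97.   -96.19 -95.92 -95.66 -95.52]
-22 (array([11.  ,  2.26,  6.74]), array([-1.68, -0.  ,  0.  ]))
-50 (array([11.  ,  2.26,  6.74]), array([-1.2,  0. ,  0. ]))
```

Call:
arm_command(slide=[[0, 2.2, 6.8], [0, 2.2, 6.8], [0, 2.2, 6.8], [2, 2.2, 6.8], [5, 2.2, 6.8], [8, 2.2, 6.8], [10, 2.2, 6.8], [11.5, 2.2, 6.8], [11.5, 2.2, 6.8], [11.5, 2.2, 6.8]], turn=[[0.12, 0, 0], [0.24, 0, 0], [0.36, 0, 0], [0.48, 0, 0], [0.56, 0, 0], [0.56, 0, 0], [0.56, 0, 0], [0.56, 0, 0], [0.56, 0, 0], [0.56, 0, 0]], grip=[255, 255, 255, 255, 255, 255, 255, 255, 255, 255])

```text
time_s: 13.95
ee_pos: [484.4, 83.4, 89.9]
ee_rot: [-19.4, 89.9, -170.1]
force: [0.0, -0.2, -0.1]
gripper_width: 0.3
```

```bash
python3 - <<'E'
from h import *
im,d=env.grab_frame("scene"); c=im[150:290,250:430][:,:,::-1]; a=cv2.resize(c,None,fx=4,fy=4,interpolation=cv2.INTER_CUBIC); cv2.imwrite("pics/s11.png",a)
p,R,s=pose();print(p,s["force"],s["time_s"],rel([484.5,84,75],R), "tip",(sproj(p+R.apply([-15,0,0]))-[250,150])*4,(sproj([484.5,84,84])-[250,150])*4)
E
```

```text
[485.23  83.47  90.87] [-0.21  0.96  1.11] 14.0 (array([ 1.59, -0.08,  0.04]), array([0., 0., 0.])) tip [262.35 156.41] [260.11 188.56]
```

View pics/s11.png

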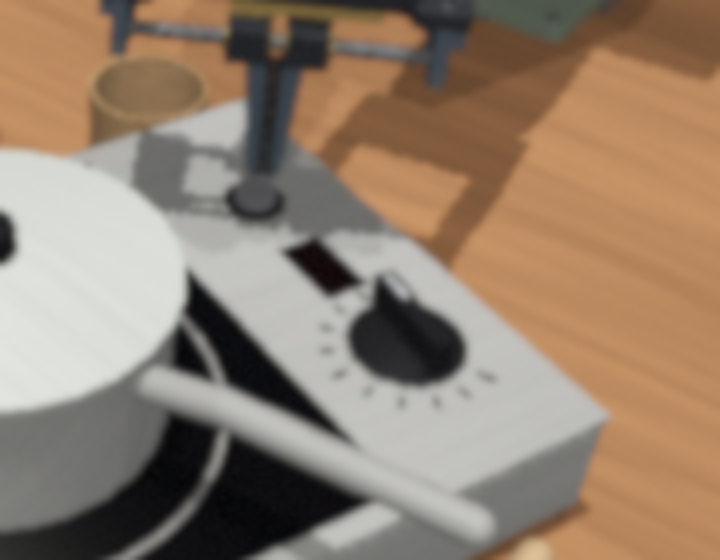

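Call:
arm_command(slide=[[0.8, -0.05, 0], [1.4, -0.05, 0], [1.8, -0.05, 0], [2.0, -0.05, 0], [2.1, -0.05, 0], [2.1, -0.05, 0]], turn=[[0, 0, 0], [0, 0, 0], [0, 0, 0], [0, 0, 0], [0, 0, 0], [0, 0, 0]], grip=[255, 255, 255, 255, 255, 255])

```text
time_s: 14.5
ee_pos: [484.1, 83.5, 69.4]
ee_rot: [-16.1, 90.0, -166.8]
force: [0.4, -0.1, 0.3]
gripper_width: 0.5
```

Call:
arm_command(slide=[[0.1, 0, 0], [0.2, 0, 0], [0.3, 0, 0], [0.3, 0, 0], [0.3, 0, 0]], turn=[[0, 0, 0], [0, 0, 0], [0, 0, 0], [0, 0, 0], [0, 0, 0]], grip=[255, 255, 255, 255, 255])

```text
time_s: 14.92
ee_pos: [484.5, 83.5, 66.7]
ee_rot: [147.6, 90.0, -3.1]
force: [-1.2, -0.4, 2.2]
gripper_width: 0.4
```

Call:
arm_command(slide=[[0.1, 0, 0], [0.2, 0, 0], [0.2, 0, 0], [0.2, 0, 0]], turn=[[0, 0, 0], [0, 0, 0], [0, 0, 0], [0, 0, 0]], grip=[255, 255, 255, 255])

```text
time_s: 15.25
ee_pos: [484.5, 83.5, 65.2]
ee_rot: [147.3, 90.0, -3.4]
force: [-2.2, 0.3, 8.4]
gripper_width: 0.7
```

Call:
arm_command(slide=[[0.1, 0, 0], [0.1, 0, 0], [0.1, 0, 0], [0.1, 0, 0]], turn=[[0, 0, 0], [0, 0, 0], [0, 0, 0], [0, 0, 0]], grip=[255, 255, 255, 255])

```text
time_s: 15.58
ee_pos: [484.5, 83.5, 65.1]
ee_rot: [153.3, 89.9, 2.6]
force: [-4.6, -1.2, 14.1]
gripper_width: 0.7
```

Call:
arm_command(slide=[[-0.5, 0, 0], [-1.5, 0, 0], [-4, 0, 0], [-7, 0, 0], [-11, 0, 0], [-14, 0, 5], [-14, 0, 9], [-14, 0, 9], [-14, 0, 9]], turn=[[0, 0, 0], [0, 0, 0], [0, 0, 0], [0, 0, 0], [0, 0, 0], [0, 0, 0], [0, 0, 0], [0, 0, 0], [0, 0, 0]], grip=[255, 255, 255, 255, 255, 255, 255, 255, 255])

```text
time_s: 16.33
ee_pos: [403.4, 38.4, 204.4]
ee_rot: [127.9, 89.9, -22.8]
force: [0.1, 0.1, 0.1]
gripper_width: 0.4
```

```bash
python3 look.py w12; python3 - <<'E'
from h import *
p,R,im,d,C=load("w12")
px=proj([484.5,84,84],p,R,C); o,r=ray(px,p,R,C); print(px*1.5,"key z",(o+r*np.median(d[int(px[1])-2:int(px[1])+3,int(px[0])-2:int(px[0])+3]))[2])
for n in("scene","side"):
    env.grab_frame(n)
    for l in("saucepan","mould","jar","brush"): print(n,l,[(q["p"],np.round(q["point"])) for q in env.search_frame(n,l)[:1]])
E
```

```text
[403.41  38.43 204.36] [[ 0.    0.49 -0.87]
 [-0.   -0.87 -0.49]
 [-1.    0.   -0.  ]] [  3.84   2.53 109.    -0.03  68.42  64.61] 16.3333 [0.1  0.1  0.15] 0.4369465515970804
dial_center [(0.77, array([517., 190.,  83.]))]
dial_tip [(0.91, array([519., 188.,  86.])), (0.25, array([486.,  79.,  82.]))]
key_top [(0.76, array([488.,  80.,  82.]))]
[385.67 141.62] key z 82.9776834218323
scene saucepan [(0.83, array([712., 101., 153.]))]
scene mould [(0.72, array([399., -51.,  52.]))]
scene jar [(0.59, array([ 534., -104.,   79.]))]
scene brush [(0.9, array([705., 301.,  19.]))]
side saucepan [(0.76, array([668.,  31., 152.]))]
side mould [(0.65, array([416., -39.,  40.]))]
side jar [(0.66, array([ 512., -125.,   62.]))]
side brush []
```

View pics/w12.png

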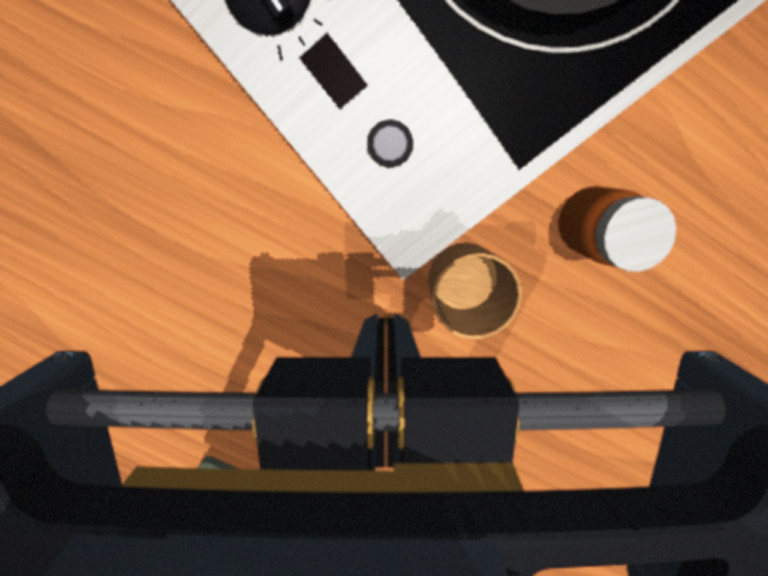

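```bash
python3 -c "
from workcell import env
print(env.job_done())"
```

```text
the job is handed in; nothing more can be done
None
```

The job is done and handed in at about 16.5 s of the 54 s allowed. The dial is four clicks up, and the start key was pressed right down and has sprung back.

- **Dial:** It stood at stop 5, with the pointer to the hob's back. With the gripper shut, I pushed the bar clockwise with the back of one finger. The wrist camera then showed the pointer on the stop 9 mark, at 96°. It looked unchanged after the key press.
- **Start key:** I pressed until the force reached 14 N and travel stopped, about 4 mm below first contact. After release the camera read the key top at about 83 mm, against the stated 84 mm when up.
- **Everything else:** The saucepan, mould and jar were found within about 5 mm of where they started, which is about the detector's own error. The brush was confirmed only by the scene camera, because the side camera missed it in the last check.

**Disagreement with the text:** With the gripper shut, the fingertips end about 15 mm behind the TCP, not 8 mm ahead of it. My first sweep therefore passed above the bar without touching it. I measured the real tip in the depth pictures and repeated the push lower.

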